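# Draw a grouping tile from its stand and lay it out

### The arm

A 6-joint arm with a two-finger parallel gripper is mounted at the origin on a cart in front of the work surface, level with it; the furniture and walls round the work are solid. World frame = base frame: x ahead of the robot, y to its left, z up, the work surface at z = 0. Lengths are in m, angles in rad, forces in N, time in s.
With the tool pointing down it reaches from about 0.35 to 0.875 m from the base axis. Payload 4.2 kg.
Tool frame: the origin (TCP) lies midway between the tips of the shut fingers; the grasp point (between the pads) lies 19 mm behind it; z points along the fingers, y is the direction in which the jaws open and shut (so a half turn about z gives the same grasp; the last joint's range is limited). The gripper opens to 87 mm and grips with 3 to 60 N. Pads are 19 mm wide; open, the fingers measure 117 mm over their backs; the gripper's body (75 mm by 190 mm) begins 51 mm behind the grasp point.
Start: joints at [-0.882, 0.385, 0.008, 0, -1.194, -0.259], TCP at [0.26, -0.568, 0.223] pointing down, gripper open.
Joint ranges: [-3.14, 3.14], [-1.21, 2.06], [-1.07, 1.41], [-3.16, 2.05], [-2.99, -0.16], [-3.1, 3.1]. Speed limits (rad/s): [2.79, 2.79, 3.14, 3.14, 3.14, 3.14].

### API

Orientations are given as a unit quaternion [w, x, y, z].
In Python, from station import readout, cams, ctrl gives the robot as it stands. The module is installed in compiled form; this text tells all that it offers.
- The arm moves only by the shell command python3 -m pendant 'ROWS' [FORCE]. ROWS is JSON, a list of rows, each an object with "xyz": the shift along the tool's x, y, z in cm, a list of three; "twist": the turn, a rotation vector about the tool's x, y, z in rad, a list of three; "grip": the gripper command: -1 is fully open, 1 is shut, values between are in proportion. In form: [{"xyz": [dx, dy, dz], "twist": [rx, ry, rz], "grip": grip}, ...]. A call has 1 to 5 rows; each row shifts and turns the commanded pose from where the row before left it, along the tool's axes as they then stand; what a row does not reach is not made up. A row lasts 1/8 s, in which the tool goes at most 62.5 mm and 10.7 degrees, less where a joint would pass 70% of its speed; a pose out of reach is approached as far as the arm can. A call with a gripper value outside its range is refused whole. The fingers move at their own pace and stop on an object; FORCE is the grip in N (left out, the last holds). Time passes only in rows, so rows that do not move let the fingers close. It gives the time, the measured TCP pose, the force and the opening at its end, in the units of the state.
- readout.get_state(): the state, without advancing time (a new reading comes with each control period).
- cams.camera(name): name is "side" or "top" or "wrist"; returns (picture, depth): 480x640x3 uint8, red, green, blue; 480x640 float32, m along the optical axis (not along the pixel's ray), 0 where there is no reading.
- cams.get_calibration(name): a dict with "intrinsics" (3x3 intrinsics, pixels), "extrinsics" (4x4, takes a point from world to camera coordinates); the wrist camera has in their place "T_tool_cam" (4x4, takes a point from camera to tool coordinates, whose origin is the TCP and whose axes are the flange's). Camera axes: x right, y up, looking along -z (the intrinsics and any distortion apply to the point x, -y, -z); pixel columns grow to the right and rows downward; lengths in m; the calibration is good to about 2 mm. The wrist camera is an equidistant fisheye: a pixel r from the principal point sees the ray r / f radians off the axis. A picture is of the moment at which its call begins: read the wrist's pose just before it. get_calibration takes no time and is no camera call.
- ctrl.sign_off(): hands the job in, once; it reports no verdict.
The state is a dict: "clock": time; "joints": joint angles; "joint_vel": joint speeds; "tau": joint torques, N m; "tcp_pos": TCP position; "eef_rot": TCP orientation; "contact_force": force on the tool from outside, world axes, zero at the start; "torque": the same for the moment, N m; "width": opening from 0.0 (shut) to 1.0 (fully open).
Only numpy, scipy, OpenCV 4.12 (cv2) and the standard library are available. Lean on these libraries where they do the work, as an engineer would, in place of code of your own. Each camera call takes 0.05 s, during which the arm holds its last target. There are 200 camera calls.

### The job

Slide the top white test tile out of its stand towards the open front (the robot's side) until about a third of it sticks out over the stand's front edge, still lying flat, then pinch the end that sticks out and lift the tile off. Lay it flat in the middle of the cream card, lengthwise along the card, and let go. Leave the top blue tile in the other stand where it is.

Things in the scene. Friction and masses are not known exactly. Their poses are not given: they have to be found in the camera images.
- white_tile_centre (a point): centre (half-way up) of the top white tile: flat rigid plate 110 x 50 x 5 mm, 60 g, with ten faint grey spots; x along its length, y across, z up. It lies on a second such tile in its stand, only its top face free. A fingertip pressed on it with a few N and drawn along slides it easily: fingertips grip well, tiles and stand are slippery.
- white_stand: fixed aluminium stand of the white tiles, 121 x 63 x 52 mm; origin at the centre of its underside, x lengthwise from the open front (-x, x = -60.5 mm, robot's side) to the back. Channel 53 mm wide; top tile's faces at z = 45 and 50 mm, walls to 52. Lips (z = 43.5) hold only the lower tile. Top tile starts over the origin within 1 mm. Free air below the overhang.
- card_centre (a point): centre of the top face of the cream card (a fixed stack of blotting cards on the worktop, about 190 x 130 mm, top face 6 mm above the worktop). Its y axis runs along the card's long side, x along the short side, z up.
- blue_tile_centre (a point): centre of the top blue tile, like the white one but blue, in a second stand of the same kind; leave it there.
There are look-alikes about, which are no part of the job. What is shaped like the part that bears white_tile_centre but pink or red is not meant.

How it is judged:
By the outcome, as a careful person would: the job done as asked, in the order asked, and still so for the second after the job is handed in, with the robot touching nothing.
It also fails if it takes over 53 s, if anything falls off the work surface, if the arm or the gripper's body presses on something with over 40 N, if the wrist force passes 120 N, or if a joint passes its speed limit or range.

## Working session

There is one attempt and no reset: what is moved stays moved. The work goes in short steps, Python scripts to look and compute and a shell command to move; the robot and the scene stay as the last step left them, time stands still between calls to the robot, and variables do not carry over. Pictures are saved under pics/ and viewed, about 8 in all and at most 12, crops included, and the job is handed in when it is done.

```bash
mkdir -p pics
cat > h.py <<'E'
import numpy as np, cv2
from station import readout, cams, ctrl
from scipy.spatial.transform import Rotation as R
def save(n,im): cv2.imwrite(f'pics/{n}.png', im[:,:,::-1])
def tcp():
    s=readout.get_state(); q=s['eef_rot']; T=np.eye(4)
    T[:3,:3]=R.from_quat([q[1],q[2],q[3],q[0]]).as_matrix(); T[:3,3]=s['tcp_pos']; return T,s
def fixed(name,px,z):
    c=cams.get_calibration(name); K=np.array(c['intrinsics']); E=np.linalg.inv(np.array(c['extrinsics']))
    px=np.atleast_2d(np.asarray(px,float)); d=np.array(c.get('distortion',np.zeros(5)),float)
    u=cv2.undistortPoints(px[:,None],K,d)[:,0]
    r=np.c_[u[:,0],-u[:,1],-np.ones(len(u))]@E[:3,:3].T; o=E[:3,3]
    return o+r*((z-o[2])/r[:,2])[:,None]
def wrist(px,z,T):
    c=cams.get_calibration('wrist'); K=np.array(c['intrinsics']); W=T@np.array(c['T_tool_cam'])
    px=np.atleast_2d(np.asarray(px,float)); x=(px[:,0]-K[0,2])/K[0,0]; y=(px[:,1]-K[1,2])/K[1,1]
    t=np.hypot(x,y)+1e-12; r=np.c_[x/t*np.sin(t),-y/t*np.sin(t),-np.cos(t)]@W[:3,:3].T; o=W[:3,3]
    return o+r*((z-o[2])/r[:,2])[:,None]
E
python3 - <<'E'
from h import *
for n in('side','top','wrist'):
    c=cams.get_calibration(n); print(n,{k:np.round(v,3).tolist() for k,v in c.items()})
    save(n+'0',cams.camera(n)[0])
T,s=tcp(); print(T.round(3),s)
E
```

```text
side {'intrinsics': [[546.887, 0.0, 320.966], [0.0, 546.887, 231.025], [0.0, 0.0, 1.0]], 'extrinsics': [[0.986, -0.165, 0.007, -0.465], [0.052, 0.355, 0.933, -0.106], [-0.157, -0.92, 0.359, -0.87], [0.0, 0.0, 0.0, 1.0]]}
top {'intrinsics': [[547.273, 0.0, 306.535], [0.0, 547.273, 245.01], [0.0, 0.0, 1.0]], 'extrinsics': [[-0.007, -1.0, -0.012, 0.07], [0.991, -0.009, 0.135, -0.49], [-0.135, -0.011, 0.991, -0.857], [0.0, 0.0, 0.0, 1.0]]}
wrist {'intrinsics': [[371.648, 0.0, 319.124], [0.0, 371.648, 242.027], [0.0, 0.0, 1.0]], 'T_tool_cam': [[-0.001, 0.955, 0.298, 0.082], [1.0, 0.001, -0.0, 0.0], [-0.0, 0.298, -0.955, -0.162], [0.0, 0.0, 0.0, 1.0]]}
[[-0.909 -0.417 -0.001  0.26 ]
 [-0.417  0.909  0.001 -0.568]
 [ 0.     0.002 -1.     0.222]
 [ 0.     0.     0.     1.   ]] {'clock': 0.15, 'joints': array([-8.82399906e-01,  3.85399192e-01,  6.96504233e-03, -3.45843206e-04,
       -1.19402068e+00, -2.58603732e-01]), 'joint_vel': array([-0.0014477 , -0.00135906,  0.00293384,  0.00194564, -0.00027532,
        0.00115834]), 'tau': array([-2.98137011e-04, -3.91052485e+01,  1.87585151e+01,  4.22235936e+00,
        1.23534794e-02, -1.48099866e-04]), 'tcp_pos': array([ 0.2602549 , -0.56774376,  0.22171008]), 'eef_rot': array([-2.35086552e-04, -2.13183793e-01,  9.77011749e-01,  8.11311030e-04]), 'contact_force': array([-0.07464804, -0.01322402,  0.21923027]), 'torque': array([-0.03567869,  0.04959933,  0.0354555 ]), 'width': 0.9975974150615948}
```

View pics/top0.png

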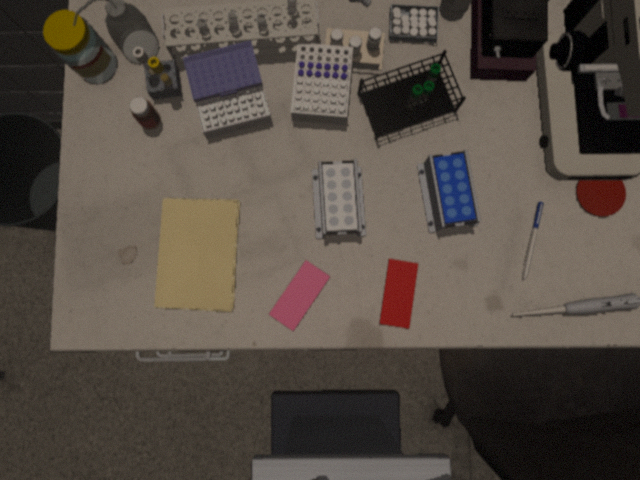

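View pics/side0.png

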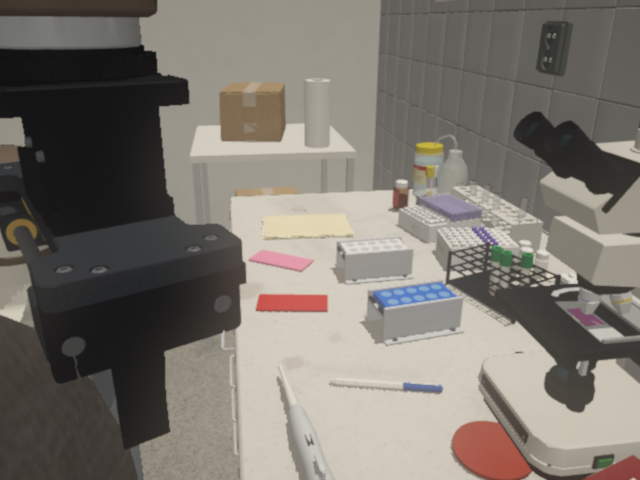

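The top view shows the white tile in its stand at about (341,198), blue at (455,188) and the card at (198,254). Pink (300,295) and red (398,294) plates are the look-alikes. Next I'll measure these positions.

```bash
cat > m.py <<'E'
from h import *
def rect(m):
    cs,_=cv2.findContours(m.astype(np.uint8),cv2.RETR_EXTERNAL,cv2.CHAIN_APPROX_NONE)
    c=max(cs,key=cv2.contourArea); return cv2.boxPoints(cv2.minAreaRect(c)),cv2.contourArea(c)
def desc(P):
    c=P.mean(0); a,b=P[1]-P[0],P[2]-P[1]
    if np.linalg.norm(a)<np.linalg.norm(b): a,b=b,a
    if abs(a[0])>abs(a[1]): a=a*np.sign(a[0])
    else: a=a*np.sign(a[1])
    return c.round(4),'L,W',np.linalg.norm(a).round(4),np.linalg.norm(b).round(4),'yaw deg',np.degrees(np.arctan2(a[1],a[0])).round(2)
E
python3 - <<'E'
from m import *
im=cams.camera('top')[0]; hsv=cv2.cvtColor(im,cv2.COLOR_RGB2HSV); h,s,v=cv2.split(hsv)
print(im[198,341],im[170,341],im[220,310],im[254,198],im[188,448],im[250,400],im[163,340],im[200,327])
def roi(x0,x1,y0,y1):
    m=np.zeros(h.shape,bool); m[y0:y1,x0:x1]=1; return m
card=(h>15)&(h<32)&(s>65)&roi(140,260,180,330)
bl=(h>95)&(h<125)&(s>120)&roi(410,500,140,240)
wh=(im.min(2)>150)&roi(305,375,150,245)
for n,m,z in(('card',card,.006),('blue',bl,.05),('white',wh,.05)):
    b,a=rect(cv2.morphologyEx(m.astype(np.uint8),cv2.MORPH_CLOSE,np.ones((5,5)))); print(n,b.round(1).tolist(),a,*desc(fixed('top',b,z)))
cr=cv2.resize(im[150:250,300:380],None,fx=6,fy=6,interpolation=cv2.INTER_CUBIC); save('crop1',np.clip(cr*1.3,0,255).astype(np.uint8))
E
```

```text
[145 135 125] [123 118 114] [129 117 105] [141 121  87] [ 59  77 116] [127 114  99] [135 126 120] [143 136 125]
card [[153.3000030517578, 307.79998779296875], [160.3000030517578, 193.3000030517578], [240.60000610351562, 198.1999969482422], [233.60000610351562, 312.70001220703125]] 8737.0 [0.4832 0.2505 0.006 ] L,W 0.1941 0.1375 yaw deg -1.76
blue [[433.0, 157.10000610351562], [463.5, 151.60000610351562], [475.6000061035156, 218.5], [445.20001220703125, 224.10000610351562]] 1974.0 [ 0.5795 -0.1733  0.05  ] L,W 0.1119 0.0506 yaw deg 7.39Traceback (most recent call last):
  File "<stdin>", line 10, in <module>
  File "m.py", line 4, in rect
    c=max(cs,key=cv2.contourArea); return cv2.boxPoints(cv2.minAreaRect(c)),cv2.contourArea(c)
ValueError: max() iterable argument is empty
```

Run:
```python
from m import *
im=cams.camera('top')[0]; cv2.imwrite('top.png',im[:,:,::-1]); hsv=cv2.cvtColor(im,cv2.COLOR_RGB2HSV); h,s,v=cv2.split(hsv)
roi=np.zeros(h.shape,bool); roi[150:245,318:362]=1
wh=(v>125)&roi
b,a=rect(cv2.morphologyEx(wh.astype(np.uint8),cv2.MORPH_OPEN,np.ones((3,3)))); print(b.tolist(),a,*desc(fixed('top',b,.05)))
cr=cv2.resize(im[150:250,300:380],None,fx=6,fy=6,interpolation=cv2.INTER_CUBIC); cv2.polylines(cr,[((b-[300,150]+.5)*6).astype(int)],True,(255,0,0)); save('crop1',np.clip(cr*1.3,0,255).astype(np.uint8))
```

```text
[[322.05682373046875, 163.82366943359375], [352.05206298828125, 161.75503540039062], [356.61297607421875, 227.88876342773438], [326.61773681640625, 229.9573974609375]] 1868.0 [0.568  0.0124 0.05  ] L,W 0.1094 0.049 yaw deg 2.79
```

View pics/crop1.png

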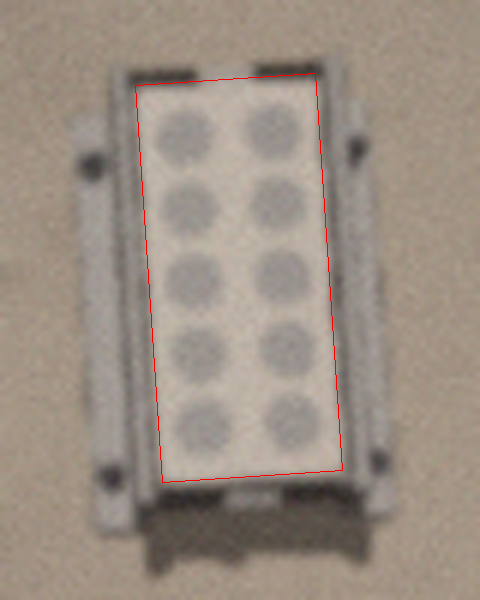

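Tile measures 109×49 mm (matches), centred at (0.568, 0.0124) with yaw 2.8°. The card's long side lies along world x. I'll turn the tool and shut the gripper first.

```bash
cat > go.py <<'E'
import sys
from h import *
# world target xyz (m) [tool-x yaw deg] -> remaining shift in tool axes (cm), twist about tool z
T,s=tcp(); t=np.array([float(v) for v in sys.argv[1:4]])
print('tcp',T[:3,3].round(4),'xyaw',np.degrees(np.arctan2(T[1,0],T[0,0])).round(2),'tool z',T[:3,2].round(4))
print('shift cm',(T[:3,:3].T@(t-T[:3,3])*100).round(2),'F',s['contact_force'].round(2),'w',round(s['width'],3),'t',s['clock'])
if len(sys.argv)>4: 
    y=np.radians(float(sys.argv[4])); D=np.column_stack([[np.cos(y),np.sin(y),0],[np.sin(y),-np.cos(y),0],[0,0,-1]])
    print('twist',R.from_matrix(T[:3,:3].T@D).as_rotvec().round(4))
E
python3 -m pendant '[{"xyz":[0,0,0],"twist":[0,0,0.127],"grip":1},{"xyz":[0,0,0],"twist":[0,0,0.127],"grip":1},{"xyz":[0,0,0],"twist":[0,0,0.127],"grip":1}]' 20
python3 go.py 0.583 0.013 0.16 -177.2
```

```text
clock: 0.62
tcp_pos: [0.2604, -0.568, 0.2223]
eef_rot: [-0.0, -0.022, 1.0, 0.0]
contact_force: [0.7, -0.6, -0.2]
width: 0.745
tcp [ 0.2604 -0.568   0.2223] xyaw -177.45 tool z [-1.e-04  4.e-04 -1.e+00]
shift cm [-34.81  56.61   6.25] F [ 0.7  -0.61 -0.19] w 0.745 t 0.625
twist [ 0.0004 -0.0001 -0.0043]
```

```bash
python3 -m pendant '[{"xyz":[-2.7,4.4,0],"twist":[0,0,0],"grip":1},{"xyz":[-2.7,4.4,0],"twist":[0,0,0],"grip":1},{"xyz":[-2.7,4.4,0],"twist":[0,0,0],"grip":1},{"xyz":[-2.7,4.4,0],"twist":[0,0,0],"grip":1},{"xyz":[-2.7,4.4,0],"twist":[0,0,0],"grip":1}]'
python3 -m pendant '[{"xyz":[-2.7,4.4,0],"twist":[0,0,0],"grip":1},{"xyz":[-2.7,4.4,0],"twist":[0,0,0],"grip":1},{"xyz":[-2.7,4.4,0],"twist":[0,0,0],"grip":1},{"xyz":[-2.7,4.4,0],"twist":[0,0,0],"grip":1},{"xyz":[-2.7,4.4,0],"twist":[0,0,0],"grip":1}]'
python3 -m pendant '[{"xyz":[-2.6,4.2,0],"twist":[0,0,0],"grip":1},{"xyz":[-2.6,4.2,0],"twist":[0,0,0],"grip":1},{"xyz":[-2.5,4.1,0],"twist":[0,0,0],"grip":1},{"xyz":[0,0,3],"twist":[0,0,0],"grip":1},{"xyz":[0,0,3],"twist":[0,0,0],"grip":1}]'
python3 go.py 0.583 0.013 0.075 -177.2
```

```text
clock: 1.25
tcp_pos: [0.3851, -0.3403, 0.2226]
eef_rot: [0.0, -0.024, 1.0, -0.0]
contact_force: [1.0, -0.3, -0.6]
width: 0.169
clock: 1.88
tcp_pos: [0.5092, -0.1138, 0.2227]
eef_rot: [0.0, -0.025, 1.0, -0.0]
contact_force: [1.7, 0.4, 0.6]
width: 0.003
clock: 2.5
tcp_pos: [0.5797, 0.0141, 0.1618]
eef_rot: [0.0, -0.025, 1.0, 0.0]
contact_force: [0.3, -0.3, -1.1]
width: 0.006
tcp [0.5797 0.0141 0.1618] xyaw -177.13 tool z [ 5.e-04  3.e-04 -1.e+00]
shift cm [-0.32 -0.13  8.68] F [ 0.32 -0.27 -1.09] w 0.006 t 2.5
twist [0.0003 0.0005 0.0012]
```

Take one close look with the wrist camera.

Run:
```python
from h import *
T,s=tcp(); im=cams.camera('wrist')[0]; np.save('T1.npy',T); cv2.imwrite('w1raw.png',im[:,:,::-1]); save('w1',im)
```

```text
(no output)
```

View pics/w1.png

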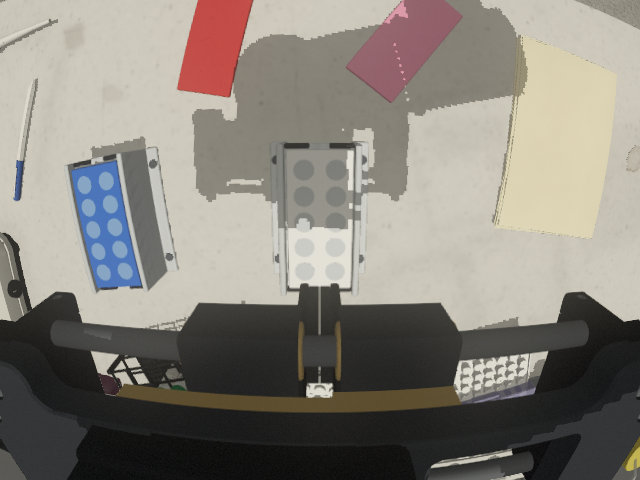

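The picture shows the tile's front edge near row 149 (cols ~287-354), spot columns at ~303 and ~336, and the shut fingers over the tile's rear. I'll convert these pixels to positions as a check.

Run:
```python
from h import *
T=np.load('T1.npy')
for p in [(285,149),(354,149),(287,289),(353,289),(303.5,169),(336,169),(304,271),(335,271)]: print(p,wrist(p,.05,T).round(4)[0])
u=np.array([np.cos(np.radians(2.8)),np.sin(np.radians(2.8))])
print('top est: front mid',np.array([.568,.0124])-u*.055)
```

```text
(285, 149) [ 0.5128 -0.0136  0.05  ]
(354, 149) [0.5104 0.0368 0.05  ]
(287, 289) [ 0.6238 -0.0093  0.05  ]
(353, 289) [0.6212 0.0441 0.05  ]
(303.5, 169) [0.5271 0.0006 0.05  ]
(336, 169) [0.526  0.0244 0.05  ]
(304, 271) [0.6074 0.004  0.05  ]
(335, 271) [0.6062 0.0285 0.05  ]
top est: front mid [0.51306566 0.00971326]
```

Both cameras agree: centre ≈ (0.567, 0.0138). Descend to just above the tile.

```bash
python3 -m pendant '[{"xyz":[-0.3,-0.1,4],"twist":[0,0,0],"grip":1},{"xyz":[0,0,4],"twist":[0,0,0],"grip":1},{"xyz":[0,0,2.4],"twist":[0,0,0],"grip":1},{"xyz":[0,0,0],"twist":[0,0,0],"grip":1}]'
python3 -m pendant '[{"xyz":[0,0,0.2],"twist":[0,0,0],"grip":1},{"xyz":[0,0,0.2],"twist":[0,0,0],"grip":1},{"xyz":[0,0,0],"twist":[0,0,0],"grip":1}]'
python3 go.py 0.583 0.0145 0.05 -177.2
```

```text
clock: 3.05
tcp_pos: [0.5814, 0.0118, 0.0572]
eef_rot: [-0.002, -0.024, 1.0, -0.001]
contact_force: [-0.9, -0.6, 1.2]
width: 0.002
clock: 3.42
tcp_pos: [0.5829, 0.0124, 0.0554]
eef_rot: [0.001, -0.024, 1.0, 0.0]
contact_force: [0.3, -0.3, -0.1]
width: 0.006
tcp [0.5829 0.0124 0.0554] xyaw -177.2 tool z [ 1.4e-03  4.0e-04 -1.0e+00]
shift cm [-0.02  0.21  0.54] F [ 0.31 -0.26 -0.12] w 0.006 t 3.425
twist [ 0.0003  0.0014 -0.0001]
```

```bash
python3 -m pendant '[{"xyz":[0,0.15,0.3],"twist":[0,0,0],"grip":1},{"xyz":[0,0,0.1],"twist":[0,0,0],"grip":1},{"xyz":[0,0,0],"twist":[0,0,0],"grip":1}]'
python3 -m pendant '[{"xyz":[0,0,0.1],"twist":[0,0,0],"grip":1},{"xyz":[0,0,0],"twist":[0,0,0],"grip":1}]'
python3 -m pendant '[{"xyz":[0,0,0.1],"twist":[0,0,0],"grip":1},{"xyz":[0,0,0],"twist":[0,0,0],"grip":1}]'
```

```text
clock: 3.8
tcp_pos: [0.5824, 0.0138, 0.0505]
eef_rot: [-0.0, -0.024, 1.0, -0.0]
contact_force: [0.4, 0.8, -0.3]
width: 0.007
clock: 4.05
tcp_pos: [0.5829, 0.0138, 0.0505]
eef_rot: [0.001, -0.025, 1.0, -0.0]
contact_force: [-0.6, 0.1, 5.3]
width: 0.004
clock: 4.3
tcp_pos: [0.5833, 0.0137, 0.0504]
eef_rot: [0.001, -0.025, 1.0, -0.0]
contact_force: [-1.9, -0.6, 8.7]
width: 0.007
```

```bash
python3 -m pendant '[{"xyz":[0.2,0,-0.05],"twist":[0,0,0],"grip":1},{"xyz":[0.4,0,0],"twist":[0,0,0],"grip":1},{"xyz":[0.4,0,0],"twist":[0,0,0],"grip":1},{"xyz":[0.4,0,0],"twist":[0,0,0],"grip":1},{"xyz":[0,0,0],"twist":[0,0,0],"grip":1}]'
python3 - <<'E'
from h import *
T,s=tcp(); im=cams.camera('wrist')[0]; save('w2',im[100:340,200:440].repeat(2,0).repeat(2,1))
E
```

```text
clock: 4.92
tcp_pos: [0.5699, 0.0134, 0.0504]
eef_rot: [0.002, -0.025, 1.0, 0.0]
contact_force: [0.5, 1.2, 7.6]
width: 0.002
```

View pics/w2.png

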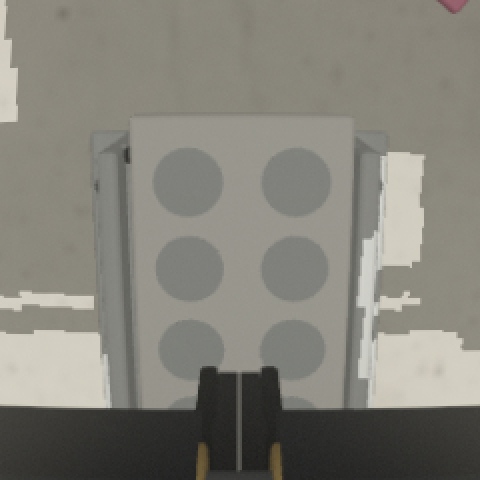

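The tile moves with the fingers, and its front edge (crop row ~117) is now past the stand front (row ~133). I'll slide it the remaining ~28 mm.

```bash
python3 -m pendant '[{"xyz":[0.5,0,0],"twist":[0,0,0],"grip":1},{"xyz":[0.5,0,0],"twist":[0,0,0],"grip":1},{"xyz":[0.5,0,0],"twist":[0,0,0],"grip":1},{"xyz":[0.5,0,0],"twist":[0,0,0],"grip":1},{"xyz":[0,0,0],"twist":[0,0,0],"grip":1}]'
python3 -m pendant '[{"xyz":[0.4,0,0],"twist":[0,0,0],"grip":1},{"xyz":[0.3,0,0],"twist":[0,0,0],"grip":1},{"xyz":[0,0,0],"twist":[0,0,0],"grip":1}]'
```

```text
clock: 5.6
tcp_pos: [0.5498, 0.0125, 0.0504]
eef_rot: [0.002, -0.025, 1.0, 0.0]
contact_force: [-0.5, 1.0, 7.4]
width: 0.005
clock: 5.98
tcp_pos: [0.5432, 0.0122, 0.0504]
eef_rot: [0.002, -0.025, 1.0, 0.0]
contact_force: [0.9, 0.3, 7.5]
width: 0.008
```

```bash
python3 -m pendant '[{"xyz":[0.2,0,0],"twist":[0,0,0],"grip":1},{"xyz":[0,0,0],"twist":[0,0,0],"grip":1},{"xyz":[0,0,-1],"twist":[0,0,0],"grip":1},{"xyz":[0,0,-4],"twist":[0,0,0],"grip":-1},{"xyz":[0,0,-4],"twist":[0,0,0],"grip":-1}]'
python3 -m pendant '[{"xyz":[2,0,0],"twist":[0,0,0],"grip":-1},{"xyz":[2,0,0],"twist":[0,0,0],"grip":-1},{"xyz":[2,0,0],"twist":[0,0,0],"grip":-1},{"xyz":[0,0,0],"twist":[0,0,0],"grip":-1},{"xyz":[0,0,0],"twist":[0,0,0],"grip":-1}]'
python3 - <<'E'
from h import *
T,s=tcp(); im=cams.camera('wrist')[0]; np.save('T3.npy',T); save('w3',im); print(T[:3,3],s['width'])
t=cams.camera('top')[0]; cv2.imwrite('top3.png',t[:,:,::-1])
E
```

```text
clock: 6.6
tcp_pos: [0.5384, 0.0114, 0.1395]
eef_rot: [-0.001, -0.024, 1.0, -0.0]
contact_force: [-0.7, 1.1, 0.7]
width: 0.149
clock: 7.22
tcp_pos: [0.4801, 0.0088, 0.1392]
eef_rot: [0.0, -0.024, 1.0, 0.0]
contact_force: [-0.7, 0.1, -0.5]
width: 0.72
[0.48008037 0.00884446 0.13919486] 0.7198553347165187
```

View pics/w3.png

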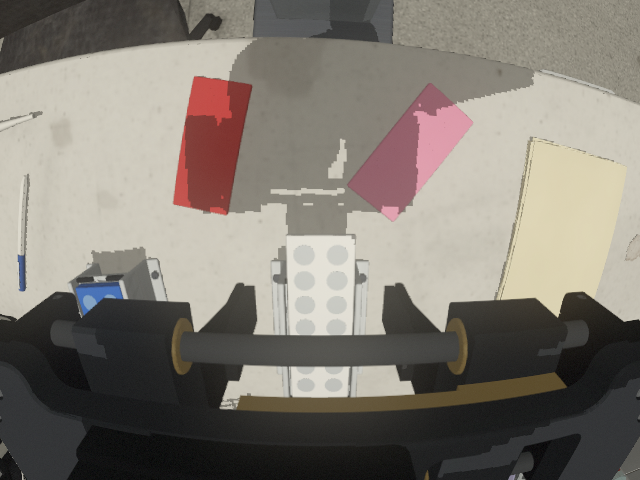

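The tile's front edge is at row ~236 (cols 287-355), and the stand's front at row ~261. The tile lies flat and straight.

```bash
python3 - <<'E'
from h import *
T=np.load('T3.npy')
for p,z in [((287,236),.05),((355,236),.05),((288,330),.05),((354,330),.05),((272,261),.052),((367,261),.052)]: print(p,wrist(p,z,T).round(4)[0])
E
python3 go.py 0.486 0.0095 0.043 -177.2
```

```text
(287, 236) [ 0.4727 -0.0137  0.05  ]
(355, 236) [0.4705 0.0342 0.05  ]
(288, 330) [ 0.5492 -0.0117  0.05  ]
(354, 330) [0.5468 0.0398 0.05  ]
(272, 261) [ 0.4913 -0.024   0.052 ]
(367, 261) [0.4881 0.0441 0.052 ]
tcp [0.4802 0.0089 0.139 ] xyaw -177.21 tool z [ 1.e-04 -0.e+00 -1.e+00]
shift cm [-0.58  0.04  9.6 ] F [ 0.41  0.28 -0.51] w 0.809 t 7.325
twist [-0.      0.0001 -0.0002]
```

Run:
```python
from h import *
im=cv2.imread('pics/w3.png'); cv2.imwrite('pics/w3c.png',cv2.resize(im[220:340,255:385],None,fx=5,fy=5,interpolation=cv2.INTER_CUBIC))
T=np.load('T3.npy')
for r in (261,270,275,280,285,290): print(r,wrist((283,r),.052,T).round(4)[0],wrist((272,r),.002,T).round(4)[0])
```

```text
261 [ 0.4909 -0.016   0.052 ] [ 0.5101 -0.0298  0.002 ]
270 [ 0.4979 -0.0159  0.052 ] [ 0.5184 -0.0298  0.002 ]
275 [ 0.5018 -0.0159  0.052 ] [ 0.5231 -0.0298  0.002 ]
280 [ 0.5057 -0.0158  0.052 ] [ 0.5279 -0.0298  0.002 ]
285 [ 0.5097 -0.0158  0.052 ] [ 0.5327 -0.0298  0.002 ]
290 [ 0.5138 -0.0157  0.052 ] [ 0.5376 -0.0298  0.002 ]
```

View pics/w3c.png

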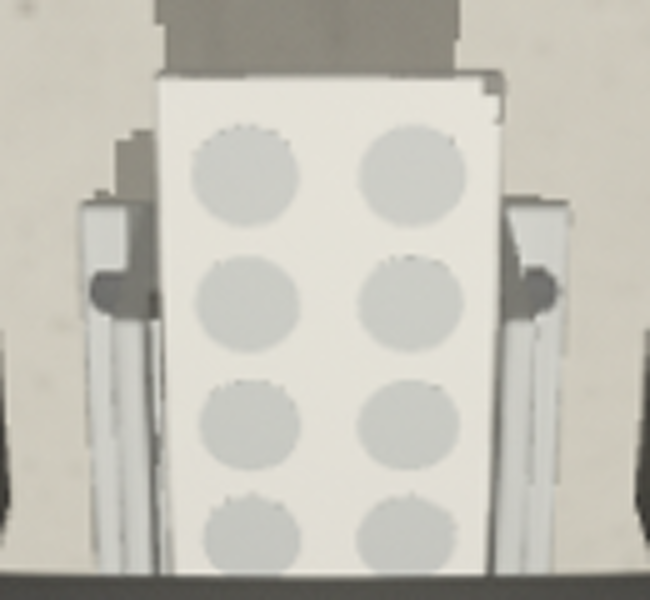

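The wall's front is at crop row 318, giving x≈0.508, so the overhang is ≈36 mm: a third, flat and straight. Now I'll descend for the pinch at x=0.488.

```bash
python3 -m pendant '[{"xyz":[-0.8,-0.15,3],"twist":[0,0,0],"grip":-1},{"xyz":[0,0,3],"twist":[0,0,0],"grip":-1},{"xyz":[0,0,2.6],"twist":[0,0,0],"grip":-1},{"xyz":[0,0,1.1],"twist":[0,0,0],"grip":-1},{"xyz":[0,0,0],"twist":[0,0,0],"grip":-1}]'
python3 go.py 0.488 0.0105 0.042 -177.2
```

```text
clock: 7.95
tcp_pos: [0.4877, 0.0076, 0.0415]
eef_rot: [-0.001, -0.024, 1.0, -0.0]
contact_force: [1.2, 0.7, 1.2]
width: 0.997
tcp [0.4877 0.0076 0.0415] xyaw -177.2 tool z [-1.3e-03 -6.0e-04 -1.0e+00]
shift cm [-0.04  0.29 -0.05] F [1.23 0.71 1.17] w 0.997 t 7.95
twist [-0.0006 -0.0013 -0.    ]
```

```bash
python3 -m pendant '[{"xyz":[0,0.3,0],"twist":[0,0,0],"grip":-1},{"xyz":[0,0,0],"twist":[0,0,0],"grip":1},{"xyz":[0,0,0],"twist":[0,0,0],"grip":1},{"xyz":[0,0,0],"twist":[0,0,0],"grip":1},{"xyz":[0,0,0],"twist":[0,0,0],"grip":1}]' 30
python3 -m pendant '[{"xyz":[0,0,0],"twist":[0,0,0],"grip":1},{"xyz":[0,0,0],"twist":[0,0,0],"grip":1},{"xyz":[0,0,0],"twist":[0,0,0],"grip":1}]'
```

```text
clock: 8.57
tcp_pos: [0.4875, 0.0106, 0.0422]
eef_rot: [0.0, -0.024, 1.0, 0.0]
contact_force: [-0.6, 0.2, -0.1]
width: 0.633
clock: 8.95
tcp_pos: [0.4875, 0.0106, 0.0421]
eef_rot: [-0.0, -0.024, 1.0, -0.0]
contact_force: [-0.4, -0.4, 0.4]
width: 0.568
```

```bash
python3 -m pendant '[{"xyz":[0,0,0],"twist":[0,0,0],"grip":1},{"xyz":[0,0,-0.4],"twist":[0,0,0],"grip":1},{"xyz":[0,0,-0.8],"twist":[0,0,0],"grip":1},{"xyz":[0,0,-1.5],"twist":[0,0,0],"grip":1},{"xyz":[0,0,-1.5],"twist":[0,0,0],"grip":1}]' 40
python3 -m pendant '[{"xyz":[0,0,-2],"twist":[0,0,0],"grip":1},{"xyz":[0,0,-2],"twist":[0,0,0],"grip":1},{"xyz":[0,0,0],"twist":[0,0,0],"grip":1}]'
python3 - <<'E'
from h import *
T,s=tcp(); im,d=cams.camera('side'); save('s4',im[180:320,220:440].repeat(3,0).repeat(3,1)); print(T[:3,3],s['width'],s['contact_force'])
E
```

```text
clock: 9.57
tcp_pos: [0.4875, 0.0106, 0.0849]
eef_rot: [0.0, -0.024, 1.0, 0.0]
contact_force: [1.1, 0.7, -1.4]
width: 0.562
clock: 9.95
tcp_pos: [0.4886, 0.011, 0.1258]
eef_rot: [0.002, -0.024, 1.0, 0.001]
contact_force: [0.5, 0.6, -0.6]
width: 0.562
[0.48859446 0.01100876 0.12579477] 0.5623255858178869 [ 0.45062914  0.6428991  -0.57040745]
```

View pics/s4.png

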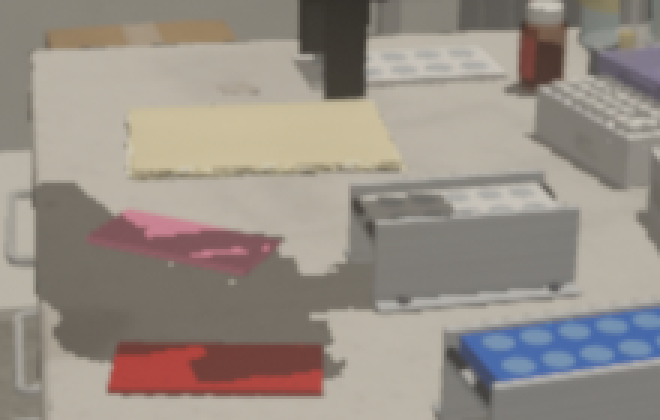

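The tile is held level; its near edge slope matches the stand's. Refine the card centre with moments.

```bash
python3 - <<'E'
from m import *
im=cv2.imread('top.png')[:,:,::-1]; h,s,v=cv2.split(cv2.cvtColor(np.ascontiguousarray(im),cv2.COLOR_RGB2HSV))
for th in (75,85,95):
    m=((h>15)&(h<32)&(s>th)).astype(np.uint8); m[:, :140]=0;m[:,260:]=0;m[:180]=0;m[330:]=0
    m=cv2.morphologyEx(cv2.morphologyEx(m,cv2.MORPH_OPEN,np.ones((5,5))),cv2.MORPH_CLOSE,np.ones((5,5)))
    ys,xs=np.nonzero(m); P=fixed('top',np.c_[xs,ys],.006)[:,:2]; c=P.mean(0); w,V=np.linalg.eigh(np.cov((P-c).T)); a=V[:,1]*np.sign(V[0,1])
    print(th,len(xs),c.round(4),np.degrees(np.arctan2(a[1],a[0])).round(2),np.sqrt(12*w).round(4))
E
python3 go.py 0.4442 0.2517 0.126 178.24
```

```text
75 8651 [0.4804 0.25  ] -3.23 [0.1312 0.1875]
85 8386 [0.4805 0.2502] -2.87 [0.1293 0.1847]
95 2049 [0.4777 0.2434] -0.67 [0.089  0.1449]
tcp [0.4876 0.0108 0.1246] xyaw -177.22 tool z [ 1.5e-03  8.0e-04 -1.0e+00]
shift cm [ 3.17 24.27 -0.13] F [ 0.8  -0.03 -0.98] w 0.562 t 10.0
twist [0.0008 0.0015 0.0793]
```

```bash
python3 -m pendant '[{"xyz":[0.5,3,0],"twist":[0,0,0],"grip":1},{"xyz":[0.6,4.3,0],"twist":[0,0,0],"grip":1},{"xyz":[0.6,4.5,0],"twist":[0,0,0],"grip":1},{"xyz":[0.6,4.5,0],"twist":[0,0,0],"grip":1},{"xyz":[0.6,4.3,0],"twist":[0,0,0],"grip":1}]'
python3 -m pendant '[{"xyz":[0.5,3.7,0],"twist":[0,0,0],"grip":1},{"xyz":[0,0,0],"twist":[0,0,0.05],"grip":1},{"xyz":[0,0,0],"twist":[0,0,0.051],"grip":1},{"xyz":[0,0,0],"twist":[0,0,0],"grip":1}]'
python3 go.py 0.442 0.252 0.02 177
python3 - <<'E'
from h import *
T,s=tcp(); im=cams.camera('wrist')[0]; np.save('T5.npy',T); save('w5',im)
E
```

```text
clock: 10.62
tcp_pos: [0.4474, 0.216, 0.123]
eef_rot: [-0.001, -0.024, 1.0, -0.001]
contact_force: [1.2, -0.0, -0.9]
width: 0.568
clock: 11.12
tcp_pos: [0.441, 0.2513, 0.1229]
eef_rot: [-0.001, 0.026, 1.0, -0.001]
contact_force: [0.2, -0.5, -1.5]
width: 0.562
tcp [0.441  0.2513 0.1229] xyaw 177.05 tool z [-0.0017 -0.0015 -1.    ]
shift cm [-0.11  0.09 10.29] F [ 0.16 -0.51 -1.54] w 0.562 t 11.125
twist [-0.0016 -0.0016  0.0008]
```

View pics/w5.png

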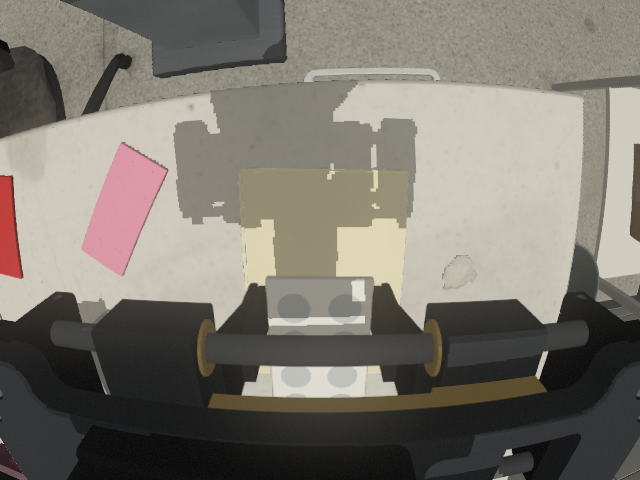

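The card's front edge is at row 169 (cols 238-409), and the tile (cols 266-373) is central over it and parallel. Now lower it.

```bash
python3 -c "
from h import *
T=np.load('T5.npy'); print(wrist([(238,170),(409,170),(243,290),(403,290)],.006,T).round(4))"
python3 -m pendant '[{"xyz":[-0.1,0.05,3],"twist":[0,0,0],"grip":1},{"xyz":[0,0,3.5],"twist":[0,0,0],"grip":1},{"xyz":[0,0,3],"twist":[0,0,0],"grip":1},{"xyz":[0,0,1],"twist":[0,0,0],"grip":1},{"xyz":[0,0,0],"twist":[0,0,0],"grip":1}]'
python3 go.py 0.442 0.252 0.006 177
```

```text
[[0.3848 0.1928 0.006 ]
 [0.3915 0.3231 0.006 ]
 [0.484  0.1857 0.006 ]
 [0.4911 0.3194 0.006 ]]
clock: 11.8
tcp_pos: [0.4427, 0.2519, 0.0188]
eef_rot: [-0.0, 0.026, 1.0, -0.0]
contact_force: [-0.7, -0.4, -1.5]
width: 0.565
tcp [0.4427 0.2519 0.0188] xyaw 177.03 tool z [-6.e-04 -9.e-04 -1.e+00]
shift cm [0.07 0.   1.28] F [-0.68 -0.42 -1.46] w 0.565 t 11.8
twist [-0.0009 -0.0005  0.0005]
```

```bash
python3 -m pendant '[{"xyz":[0,0.1,0.5],"twist":[0,0,0],"grip":1},{"xyz":[0,0,0.3],"twist":[0,0,0],"grip":1},{"xyz":[0,0,0],"twist":[0,0,0],"grip":1},{"xyz":[0,0,0],"twist":[0,0,0],"grip":1}]'
python3 -m pendant '[{"xyz":[0,0,0.2],"twist":[0,0,0],"grip":1},{"xyz":[0,0,0],"twist":[0,0,0],"grip":1}]'
python3 -m pendant '[{"xyz":[0,0,0.1],"twist":[0,0,0],"grip":1},{"xyz":[0,0,0],"twist":[0,0,0],"grip":1}]'
```

```text
clock: 12.3
tcp_pos: [0.4429, 0.2533, 0.0114]
eef_rot: [0.0, 0.026, 1.0, 0.0]
contact_force: [-0.8, -0.1, -1.5]
width: 0.565
clock: 12.55
tcp_pos: [0.4427, 0.253, 0.0089]
eef_rot: [-0.0, 0.026, 1.0, -0.0]
contact_force: [0.2, -0.4, -0.5]
width: 0.562
clock: 12.8
tcp_pos: [0.4427, 0.2531, 0.008]
eef_rot: [-0.0, 0.026, 1.0, -0.0]
contact_force: [0.5, 0.9, -1.5]
width: 0.566
```

```bash
python3 -m pendant '[{"xyz":[0,0,0.1],"twist":[0,0,0],"grip":1},{"xyz":[0,0,0],"twist":[0,0,0],"grip":1}]'
python3 -m pendant '[{"xyz":[0,0,0.05],"twist":[0,0,0],"grip":1},{"xyz":[0,0,0],"twist":[0,0,0],"grip":1}]'
```

```text
clock: 13.05
tcp_pos: [0.4427, 0.2531, 0.007]
eef_rot: [-0.0, 0.026, 1.0, -0.0]
contact_force: [-0.1, 0.1, -0.5]
width: 0.562
clock: 13.3
tcp_pos: [0.4428, 0.2532, 0.0067]
eef_rot: [0.0, 0.026, 1.0, 0.0]
contact_force: [0.4, 0.3, 0.6]
width: 0.567
```

```bash
python3 -m pendant '[{"xyz":[0,0,0],"twist":[0,0,0],"grip":-0.2},{"xyz":[0,0,0],"twist":[0,0,0],"grip":-0.3},{"xyz":[0,0,0],"twist":[0,0,0],"grip":-0.45},{"xyz":[0,0,0],"twist":[0,0,0],"grip":-0.6},{"xyz":[0,0,0],"twist":[0,0,0],"grip":-0.6}]'
python3 -m pendant '[{"xyz":[0,0,-0.3],"twist":[0,0,0],"grip":-0.6},{"xyz":[0,0,-2],"twist":[0,0,0],"grip":-0.6},{"xyz":[0,0,-5],"twist":[0,0,0],"grip":-0.6},{"xyz":[0,0,-5],"twist":[0,0,0],"grip":-0.6},{"xyz":[0,0,-3],"twist":[0,0,0],"grip":-0.6}]'
python3 -m pendant '[{"xyz":[1,-5,0],"twist":[0,0,0],"grip":-0.6},{"xyz":[1,-5,0],"twist":[0,0,0],"grip":-0.6},{"xyz":[1,-5,0],"twist":[0,0,0],"grip":-0.6},{"xyz":[1,-5,0],"twist":[0,0,0],"grip":-0.6},{"xyz":[0,0,0],"twist":[0,0,0],"grip":-0.6}]'
python3 - <<'E'
from m import *
T,s=tcp(); im=cams.camera('wrist')[0]; np.save('T6.npy',T); cv2.imwrite('w6raw.png',im[:,:,::-1])
t=cams.camera('top')[0]; sd=cams.camera('side')[0]; cv2.imwrite('top6.png',t[:,:,::-1])
A=t[170:330,130:290].repeat(3,0).repeat(3,1); B=sd[190:350,240:340].repeat(3,0).repeat(3,1); save('f6',np.hstack([A,B]))
E
```

```text
clock: 13.92
tcp_pos: [0.4429, 0.2534, 0.0067]
eef_rot: [0.0, 0.026, 1.0, 0.0]
contact_force: [-0.5, 1.8, 1.5]
width: 0.787
clock: 14.55
tcp_pos: [0.4431, 0.2534, 0.1623]
eef_rot: [0.001, 0.026, 1.0, 0.001]
contact_force: [-0.4, 0.1, -0.2]
width: 0.804
clock: 15.18
tcp_pos: [0.3904, 0.0527, 0.1594]
eef_rot: [-0.001, 0.028, 1.0, -0.0]
contact_force: [0.1, 0.3, 0.6]
width: 0.798
```

View pics/f6.png

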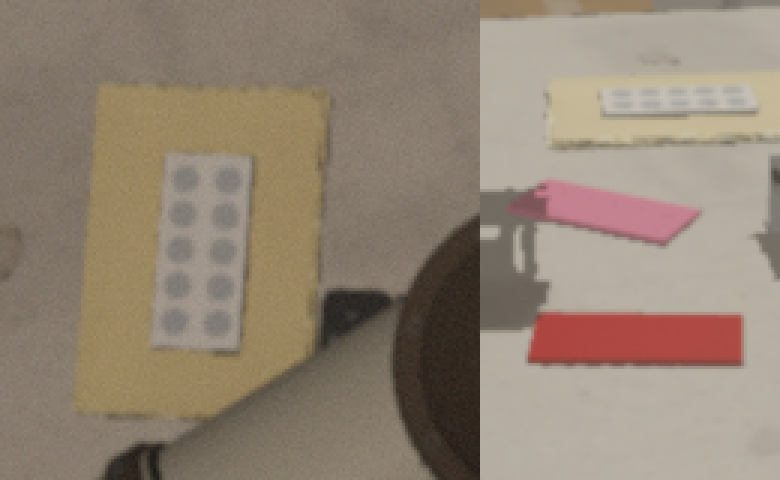

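The tile's centre is at about crop (202,252) and the card's at about (203,254). The tile lies flat, parallel to the card's long side, and the robot is clear. Handing in.

```bash
python3 -c "
from m import *
im=cv2.imread('top6.png')[:,:,::-1]; h,s,v=cv2.split(cv2.cvtColor(np.ascontiguousarray(im),cv2.COLOR_RGB2HSV))
m=((h>95)&(h<125)&(s>120)).astype(np.uint8); m[:,:410]=0;m[:,500:]=0;m[:140]=0;m[240:]=0
b,a=rect(cv2.morphologyEx(m,cv2.MORPH_CLOSE,np.ones((5,5)))); print('blue',*desc(fixed('top',b,.05)))
print(ctrl.sign_off())"
```

```text
blue [ 0.5796 -0.1732  0.05  ] L,W 0.1116 0.0504 yaw deg 7.39
the job is handed in; nothing more can be done
None
```

The white tile now lies flat in the middle of the cream card, lengthwise along it, and I handed the job in at about 15 s of the 53 s allowed.

- **Slide:** With the fingers shut and pressing at about 7.5 N, I drew the top white tile about 41 mm towards the robot. About 36 mm, a third of its length, then stuck out over the stand's front edge, flat and straight.
- **Lift and lay:** I pinched the protruding end across its width, lifted the tile level, carried it to the card, lowered it until the fingertips just touched the card, and let go.

**Last checks:**
- In the final top and side pictures the tile lies flat, parallel to the card's long side, with its centre about 1 mm from the card's. The arm hid one card corner, so that figure relies partly on an estimated corner.
- The blue tile measures in the same place as at the start, to 0.1 mm.
- The gripper was well clear of everything at hand-in.

**Disagreements:** The top and wrist cameras disagreed by 2–3 mm on the card's centre, so I used the average. No check failed.

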